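# Clamp a lacquer picture under its press plate and hold the third click

### The job

A lacquer picture with fresh shell inlay lies in the gluing jig. Pick up the aluminium press plate by its wooden grip, lower it over the jig's two brass pins until it rests flush on the picture and only then let go of it; next push the jig's red-knobbed ratchet lever anticlockwise (seen from above) from its stop by exactly three clicks, which you can feel, never going on to a fourth. The lever springs back when released, so finish while still holding it on the third click, and leave everything else on the bench alone.

Things in the scene. Friction and masses are not known exactly. Their poses are not given: they have to be found in the camera images.
- plate_grip (a point): Centre of the grip of the loose press plate, 36 mm above the plate's underside. Plate: aluminium, 100 (x) x 150 (y) x 14 mm, about 0.4 kg, flat on the bench at the start. Grip: pale wooden block on its middle, 24 (x) x 60 (y) x 44 mm high. Two 14 mm through holes on the plate's y axis, 58 mm either side of the centre; half a turn changes nothing
- jig_seat (a point): Centre of the top face of the 90 mm square picture in the fixed jig, 38 mm above the bench; the plate's underside rests here. Axes: the jig's, z up. Brass pins, 9 mm diameter with conical tips, stand at y = +58 and -58 mm and end 13 mm above this point (1 mm below the seated plate's top). Plate home: plate_grip is 36 mm straight above, axes along the jig's
- lever_axis (a point): Point on the upright pivot axis of the jig's ratchet lever, 88 mm above the bench; at x = +5, y = -125 mm from jig_seat in the jig's axes. The lever also carries a yellow keeper finger that swings in over the seated plate's edge, 1.5 mm above it
- lever_knob (a point): Middle of the red upright knob, a free-turning sleeve (22 mm diameter, 48 mm high, from 60 to 108 mm above the bench) on the lever's flat steel arm. It goes round lever_axis in a level circle of 110 mm radius; at rest it lies at x = -95, y = -171 mm from jig_seat in the jig's axes
- clamp_lever (a joint): Angle of the lever, rad: 0 at its rest stop, growing anticlockwise from above, far stop 1.40. Notches 15 deg apart: 0.262, 0.524, 0.785 (third), 1.047, with a tooth half-way between (third passed at 0.654, fourth 0.916). Push at the knob jumps from 2-4 to 7-9 N within 4 mm as it drops in each notch (the click), then sinks slowly. A spring drives it back to 0 when let go
- panel_stack: Bystander, leave alone: stack of three black and red panels, 95 x 75 x 18 mm, origin under its centre
- sanding_block: Bystander, leave alone: black rubber block, 45 x 80 x 30 mm, origin under its centre
- brush: Bystander, leave alone: brush lying flat nearest the robot, origin near its middle
- water_cup: Bystander, leave alone: clear cup, 72 mm wide, 90 mm high, origin under its centre
- lacquer_jar: Bystander, leave alone: amber jar, 60 mm wide, 85 mm high, origin under its centre
- shell_bowl: Bystander, leave alone: white bowl, 100 mm wide, 45 mm high, origin under its centre
- varnish_tin: Bystander, leave alone: tin, 70 mm wide, 70 mm high, origin under its centre
Not all that is in view belongs to the job. Leave any blue look-alike of the part that bears plate_grip alone.

How it is judged:
On the way, in this order (a step that is already met when the one before it is completed fails the run):
1. the press plate, still held, is down over the pins, less than 10 mm above the picture (z of plate_grip in the frame of jig_seat below 0.046 m and horizontal distance between plate_grip and jig_seat below 0.005 m and contact force between the fingers and press_plate above 0.5 N).
2. the plate lies flush on the picture over both pins and has been let go, before the lever is moved (z of plate_grip in the frame of jig_seat below 0.038 m and horizontal distance between plate_grip and jig_seat below 0.004 m and angle between the y axis of plate_grip and the y axis of jig_seat, either way round below 0.06 rad and contact force between each of the arm, the fingers and press_plate below 0.1 N and value of joint clamp_lever below 0.13 rad), for 0.2 s.
3. the lever has been pushed over its first tooth by the fingers (value of joint clamp_lever above 0.14 rad and contact force between the fingers and clamp_lever above 0.5 N).
At the end, for the whole second after the job is handed in: The fingers are still holding the lever (more than 1 N) on its third click, between the third and fourth teeth (0.665 to 0.905 rad), and the untouched press plate lies flush on the picture over both pins (within 2 mm of its height, 4 mm of centre, 0.06 rad) (value of joint clamp_lever between 0.665 and 0.905 rad and contact force between the fingers and clamp_lever above 1 N and z of plate_grip in the frame of jig_seat below 0.038 m and horizontal distance between plate_grip and jig_seat below 0.004 m and angle between the y axis of plate_grip and the y axis of jig_seat, either way round below 0.06 rad and contact force between each of the fingers, the arm and press_plate below 0.1 N); the arm keeps its last pose, push and grip.
It fails at once if the lever went over a fourth tooth (value of joint clamp_lever above 0.93 rad).
It fails at once if something else on the bench was disturbed (moved more than 20 mm) (distance of any of panel_stack, sanding_block, brush, water_cup, lacquer_jar, shell_bowl, varnish_tin from where it was at the start of the episode above 0.02 m).
It also fails if it takes over 70 s, if anything falls off the work surface, if the arm or the gripper's body presses on something with over 40 N, if the wrist force passes 120 N, or if a joint passes its speed limit or range.

### The arm

A 6-joint arm with a two-finger parallel gripper is mounted at the origin on the work surface. World frame = base frame: x ahead of the robot, y to its left, z up, the work surface at z = 0. Lengths are in m, angles in rad, forces in N, time in s.
With the tool pointing down it reaches from about 0.25 to 0.725 m from the base axis. Payload 4 kg.
Tool frame: the origin (TCP) lies at the very end of the fingers, on their centre line; the grasp point (between the pads) lies 19 mm behind it; z points along the fingers, y is the line along which they close (so a half turn about z gives the same grasp; the last joint's range is limited). The gripper opens to 85 mm and grips with 20 to 120 N. Pads are 22 mm wide; open, the fingers measure 114 mm over their backs; the gripper's body (76 mm by 85 mm) begins 54 mm behind the grasp point. The pads swing forward as they close: fully open they stand 13 mm farther back than shut.
Start: joints at [0, 0.241, 0.005, 1.335, 0, 1.571], TCP at [0.5, -0, 0.231] pointing down, gripper open.
Joint ranges: [-2.72, 2.72], [-1.05, 1.87], [-1.09, 1.28], [-1.99, 2.15], [-1.42, 1.44], [-3.14, 3.14]. Speed limits (rad/s): [2.79, 2.79, 3.14, 3.14, 3.14, 3.14].

### API

Orientations are given as a unit quaternion [x, y, z, w].
In Python, from workcell import bot, vision, workorder, boxes_of gives the robot as it stands.
- The arm moves only by the tool send_rows, never from a script. Its argument "motion" is text: rows parted by semicolons, each of 5 numbers parted by spaces: the closure, from -1 (fully open) to 1 (shut), so that 0 is half open, then the shift along the tool's x, y, z in cm, then the turn about the tool's z in rad. In form: claw x y z twist; .... A call has 1 to 5 rows; each row is the pose to reach, as a shift and turn from the pose commanded when the call began, along the tool's axes at that moment; what a row does not reach only later rows make up. A row lasts 1/10 s, in which the tool goes at most 50 mm and 8.59 degrees, less where a joint would pass 70% of its speed; a pose out of reach is approached as far as the arm can. A call with a gripper value outside its range is refused whole. The fingers move at their own pace and stop on an object; the grip force is fixed at half the most. Time passes only in rows, so rows that repeat a pose let the fingers close. It gives the time, the measured TCP pose, the force, the opening and the grip force at its end, in the units of the state.
- bot.get_obs(): the state, without advancing time (a new reading comes with each control period).
- vision.camera(name): name is "scene" or "side" or "wrist"; returns the picture (480x640x3 uint8, red, green, blue); there is no depth.
- vision.camera_model(name): a dict with "fov_y" (degrees; the focal length in pixels is half the picture's height over the tangent of half this angle, whatever the lens; pixels are square), "cx", "cy" (the principal point, pixels), "world_from_camera" (4x4, takes a point from camera to world coordinates); the wrist camera has in their place "hand_eye" (4x4, takes a point from camera to tool coordinates, whose origin is the TCP and whose axes are the flange's). Camera axes: x right, y down, z forward; pixel columns grow to the right and rows downward; lengths in m; the calibration is good to about 2 mm. A picture is of the moment at which its call begins: read the wrist's pose just before it. camera_model takes no time and is no camera call.
- workorder.job_done(): hands the job in; it is judged then, once.
Trained networks look in the newest picture that a camera, given by its name, has taken for a name from the list of things; names that differ only in an ending like _2 or _b are one class to them, and where a whole thing is asked for, a point or a joint stands for the part that bears it (a point fixed in the world has none). Each returns a list of dicts, best first, with "conf" (0 to 1); they miss things now and then, are a little off and sometimes report something else, mostly with a low value. They report only what shows in the picture. A call takes as long as a camera call. They do not tell look-alikes from the thing itself.
- boxes_of(camera, target): "rect" ([centre column, centre row, width, height] in pixels, round what is visible of it).
The state is a dict: "clock": time; "joint_pos": joint angles; "joint_vel": joint speeds; "tau": joint torques, N m; "eef_pos": TCP position; "tool_rot": TCP orientation; "ft_force": force on the tool from outside, world axes, zero at the start; "ft_torque": the same for the moment, N m; "grip_width": finger opening in m; "grasp_force": force on a finger pad.
Only numpy, scipy, OpenCV 4.12 (cv2) and the standard library are available. Lean on these libraries where they do the work, as an engineer would, in place of code of your own. Each camera call takes 0.05 s, during which the arm holds its last target. There are 200 camera calls.

## Working session

There is one attempt and no reset: what is moved stays moved. The work goes in short steps, Python scripts to look and compute and a tool call to move; the robot and the scene stay as the last step left them, time stands still between calls to the robot, and variables do not carry over. Pictures are saved under pics/ and viewed, at most 10 in all, crops included, and the job is handed in when it is done.

Besides the shell and the picture viewer there is one more tool, called in YAML: its name, and indented under it one key for each argument. send_rows: Moves the arm, as the interface text tells. Its arguments: {"type":"object","properties":{"motion":{"type":"string"}},"required":["motion"]}

```bash
mkdir -p pics; ls
python3 - <<'E'
from workcell import bot,vision,boxes_of
import cv2,numpy as np
o=bot.get_obs();print(o['clock'],o['eef_pos'],o['tool_rot'],o['grip_width'])
for c in("scene","side","wrist"):
    im=vision.camera(c);cv2.imwrite(f"pics/{c}0.png",im[:,:,::-1]);m=vision.camera_model(c)
    print(c,{k:np.round(v,4).tolist() for k,v in m.items()})
    for t in("plate_grip","lever_knob","jig_seat"):
        try: print(t,[(np.round(b['rect']).tolist(),round(b['conf'],2)) for b in boxes_of(c,t)][:4])
        except Exception as e: print(t,e)
E
```

```text
pics
0.0 [ 4.99373901e-01 -1.10530856e-05  2.30423104e-01] [ 0.70711645  0.70709635 -0.00073719 -0.00073218] 0.08500430410639559
scene {'fov_y': 57.6735, 'cx': 319.8257, 'cy': 238.2772, 'world_from_camera': [[0.1482, 0.6113, -0.7774, 1.3568], [0.9889, -0.1022, 0.1082, -0.1606], [-0.0133, -0.7848, -0.6196, 0.7448], [0.0, 0.0, 0.0, 1.0]]}
plate_grip [([453.0, 194.0, 55.0, 36.0], 0.82), ([481.0, 256.0, 71.0, 42.0], 0.73)]
lever_knob [([276.0, 256.0, 53.0, 63.0], 0.65)]
jig_seat [([315.0, 271.0, 136.0, 88.0], 0.79), ([276.0, 257.0, 55.0, 58.0], 0.32)]
side {'fov_y': 48.1498, 'cx': 323.5767, 'cy': 241.6484, 'world_from_camera': [[0.8445, -0.3284, 0.423, -0.0618], [-0.5351, -0.5498, 0.6414, -0.9065], [0.0219, -0.768, -0.64, 0.9812], [0.0, 0.0, 0.0, 1.0]]}
plate_grip [([180.0, 215.0, 62.0, 39.0], 0.83), ([268.0, 191.0, 51.0, 33.0], 0.78), ([353.0, 276.0, 123.0, 91.0], 0.57)]
lever_knob [([371.0, 280.0, 32.0, 54.0], 0.58)]
jig_seat [([352.0, 276.0, 116.0, 89.0], 0.59), ([372.0, 278.0, 35.0, 55.0], 0.49), ([357.0, 198.0, 24.0, 33.0], 0.46), ([455.0, 366.0, 36.0, 37.0], 0.16)]
wrist {'fov_y': 67.214, 'cx': 323.4676, 'cy': 238.5517, 'hand_eye': [[0.0009, -0.9623, -0.272, 0.0679], [1.0, 0.0006, 0.0011, 0.0009], [-0.0009, -0.272, 0.9623, -0.1431], [0.0, 0.0, 0.0, 1.0]]}
plate_grip []
lever_knob [([375.0, 360.0, 136.0, 94.0], 0.65)]
jig_seat [([385.0, 263.0, 168.0, 286.0], 0.68)]
```

View pics/scene0.png

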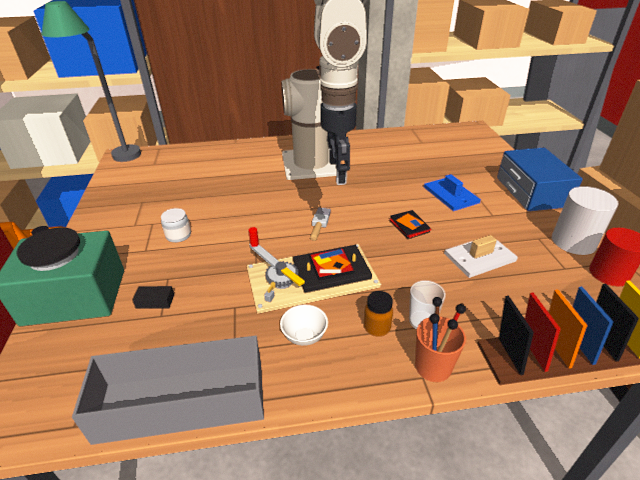

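View pics/side0.png

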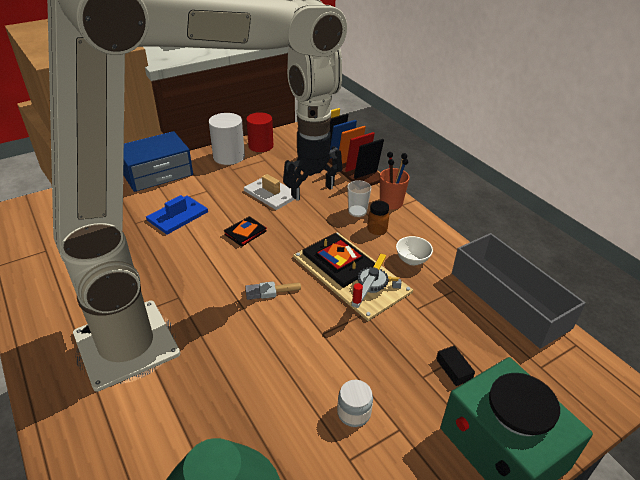

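View pics/wrist0.png

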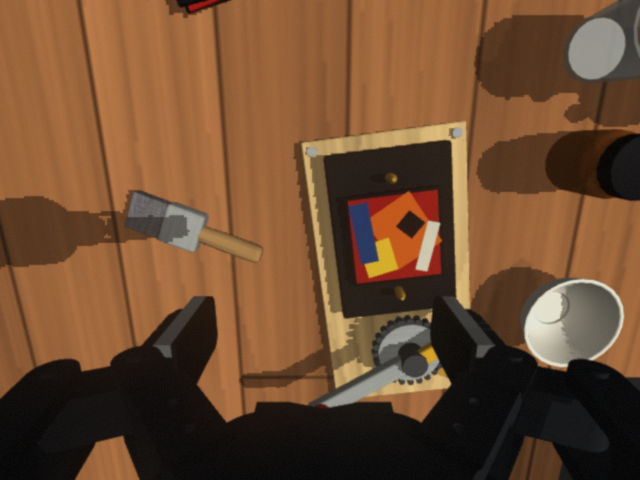

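Candidates for the plate: the aluminium plate with a pale grip at scene (481,256) / side (268,191), and the blue look-alike at scene (453,194) / side (178,213). I choose the aluminium one. The jig is at scene (312,275), with its red knob at (254,237). The wrist view shows the pins at about (391,178) and (399,293).

```bash
cat > h.py <<'E'
import numpy as np,cv2
from workcell import bot,vision,boxes_of
from scipy.spatial.transform import Rotation as R
def cam(name,obs=None):
    m=vision.camera_model(name)
    f=240/np.tan(np.radians(m['fov_y']/2))
    if name=='wrist':
        T=np.eye(4);T[:3,:3]=R.from_quat(obs['tool_rot']).as_matrix();T[:3,3]=obs['eef_pos'];T=T@m['hand_eye']
    else: T=np.array(m['world_from_camera'])
    return f,m['cx'],m['cy'],T
def ray(c,u,v):
    f,cx,cy,T=c
    d=T[:3,:3]@np.array([(u-cx)/f,(v-cy)/f,1]);return T[:3,3],d/np.linalg.norm(d)
def onz(c,u,v,z):
    o,d=ray(c,u,v);return o+d*(z-o[2])/d[2]
def proj(c,p):
    f,cx,cy,T=c;q=T[:3,:3].T@(np.array(p)-T[:3,3]);return np.array([cx+f*q[0]/q[2],cy+f*q[1]/q[2]])
def tri(rs):
    A=0;b=0
    for o,d in rs:
        P=np.eye(3)-np.outer(d,d);A=A+P;b=b+P@o
    return np.linalg.solve(A,b)
E
python3 - <<'E'
from h import *
s=cam('scene');d=cam('side');w=cam('wrist',bot.get_obs())
np.set_printoptions(precision=4,suppress=True)
print('grip',tri([ray(s,484,247),ray(d,269,185)]),onz(s,481,256,.015),onz(d,268,194,.015))
print('knob',tri([ray(s,254,237),ray(d,357,293)]))
for u,v in[(346,199),(439,190),(443,274),(357,284)]:print(onz(w,u,v,.038))
for u,v in[(391,178),(399,293)]:print('pin',onz(w,u,v,.051))
for n in('water_cup','lacquer_jar','shell_bowl','panel_stack','brush'):
    b=boxes_of('scene',n);print(n,b and (b[0]['rect'],onz(s,*b[0]['rect'][:2],.03)))
a=cv2.imread('pics/scene0.png')[220:290,430:530];b=cv2.imread('pics/side0.png')[160:230,220:320]
cv2.imwrite('pics/crop1.png',cv2.resize(np.hstack([a,b]),(800,280),interpolation=cv2.INTER_CUBIC))
E
```

```text
grip [0.5678 0.371  0.0314] [0.5811 0.3615 0.015 ] [0.5521 0.348  0.015 ]
knob [ 0.4975 -0.2054  0.0844]
[0.5225 0.0114 0.038 ]
[0.6091 0.0199 0.038 ]
[ 0.6204 -0.0639  0.038 ]
[ 0.535  -0.0746  0.038 ]
pin [0.5613 0.0324 0.051 ]
pin [ 0.5748 -0.0785  0.051 ]
water_cup ([427.6, 304.1, 35.1, 45.9], array([0.7316, 0.1645, 0.03  ]))
lacquer_jar ([378.0, 316.5, 28.8, 46.2], array([0.7491, 0.0474, 0.03  ]))
shell_bowl ([303.1, 325.7, 46.1, 39.2], array([ 0.7487, -0.1148,  0.03  ]))
panel_stack ([412.8, 224.9, 43.0, 32.0], array([0.4434, 0.2243, 0.03  ]))
brush ([321.6, 224.2, 20.9, 31.6], array([ 0.3987, -0.0217,  0.03  ]))
```

View pics/crop1.png

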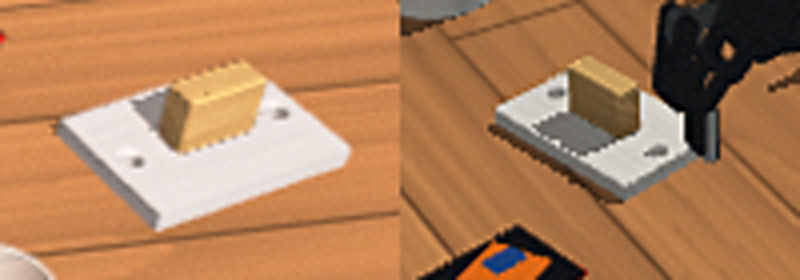

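The crop shows the aluminium plate with its pale grip: grip top at about scene (484,243), holes either side. The choice is right. Moving above it now.

send_rows:
  motion: "-1 5 1 0 0; -1 10 2 0 0; -1 15 3 0 0; -1 20 4 0 0; -1 25 5 0 0"

```text
clock: 1.35
eef_pos: [0.5492, 0.2471, 0.2314]
tool_rot: [0.707, 0.707, 0.0, 0.0]
ft_force: [1.0, -0.8, -0.0]
grip_width: 0.0854
grasp_force: 0.0
```

send_rows:
  motion: "-1 4 0.6 0 0; -1 8 1.2 0 0; -1 12 1.8 0 0; -1 12 1.8 0 0; -1 12 1.8 0 0"

```text
clock: 1.85
eef_pos: [0.5666, 0.366, 0.23]
tool_rot: [0.706, 0.708, -0.001, 0.0]
ft_force: [-0.2, 0.4, -0.3]
grip_width: 0.0854
grasp_force: 0.0
```

Run:
```python
from h import *
o=bot.get_obs();im=vision.camera('wrist');cv2.imwrite('pics/w1.png',im[:,:,::-1])
print(o['clock'],o['eef_pos'],o['tool_rot'],o['ft_force'])
print(boxes_of('wrist','plate_grip'))
```

```text
1.85 [0.56655755 0.3659843  0.23000689] [ 7.06419543e-01  7.07792682e-01 -9.74282591e-04  5.07624737e-06] [-0.17112294  0.35062855 -0.26144446]
[{'rect': [324.8, 204.2, 130.8, 163.6], 'conf': 0.73}, {'rect': [62.6, 162.8, 121.1, 135.5], 'conf': 0.61}]
```

View pics/w1.png

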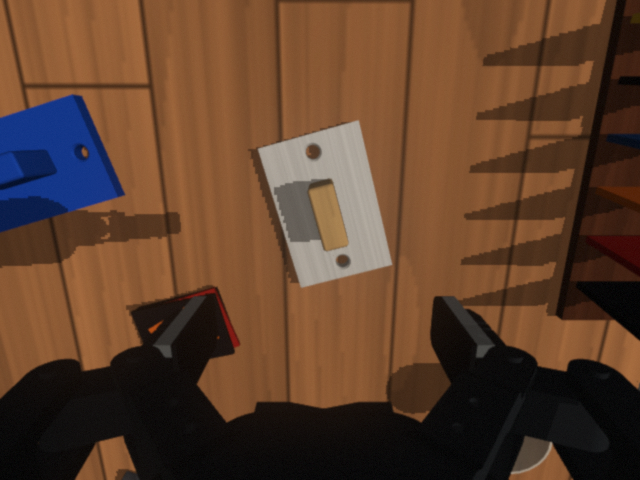

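The grip is at about (328,215), with holes at (313,151) and (343,261) and the plate turned anticlockwise. The blue look-alike is at left.

```bash
cat > plate.py <<'E'
from h import *
o=bot.get_obs();im=cv2.imread('pics/w1.png');w=cam('wrist',o)
hsv=cv2.cvtColor(im,cv2.COLOR_BGR2HSV)
roi=np.zeros(im.shape[:2],np.uint8);roi[110:295,240:405]=1
g=cv2.inRange(hsv,(12,60,170),(30,255,255))*roi
p=cv2.inRange(hsv,(0,0,130),(179,45,255))*roi
for n,m,z in(('grip',g,.058),('plate',p,.014)):
    if n=='grip':
        m=m.copy();m[:170]=0;m[255:]=0;m[:,:300]=0;m[:,355:]=0
    c=max(cv2.findContours(m,0,2)[0],key=cv2.contourArea)[:,0]
    q=np.array([onz(w,u,v,z)[:2] for u,v in c],np.float32)
    print(n,cv2.minAreaRect(q*1000))
for (u,v) in[(313,151),(343,261)]:print(onz(w,u,v,.014))
E
python3 plate.py
```

```text
grip ((587.8309936523438, 340.6838684082031), (1.439650535583496, 5.105424880981445), 18.63947868347168)
plate ((572.2255859375, 361.4814453125), (99.81037902832031, 149.96136474609375), 15.160852432250977)
[0.55804535 0.41837554 0.014     ]
[0.58884611 0.30543122 0.014     ]
```

send_rows:
  motion: "-1 -0.8 0.4 3 -0.13; -1 -0.8 0.4 7 -0.265; -1 -0.8 0.4 11 -0.265; -1 -0.8 0.4 13 -0.265; -1 -0.8 0.4 13 -0.265"

```text
clock: 2.45
eef_pos: [0.5688, 0.3537, 0.0977]
tool_rot: [0.608, 0.794, -0.004, -0.001]
ft_force: [-0.1, 0.1, -0.6]
grip_width: 0.0852
grasp_force: 0.0
```

Run:
```python
from h import *
o=bot.get_obs()
print(o['clock'],o['eef_pos'],R.from_quat(o['tool_rot']).as_matrix().round(4).tolist(),o['ft_force'])
```

```text
2.45 [0.56880827 0.35373887 0.09769177] [[-0.2596, 0.9657, -0.0067], [0.9657, 0.2596, -0.0044], [-0.0025, -0.0076, -1.0]] [-0.13128425  0.10118345 -0.56954757]
```

send_rows:
  motion: "-1 0.7 0.5 2 0; -1 0.7 0.5 4 0; -1 0.7 0.5 4 0; -1 0.7 0.5 4 0"

```text
clock: 2.85
eef_pos: [0.5748, 0.3648, 0.0632]
tool_rot: [0.608, 0.794, 0.001, 0.0]
ft_force: [-0.0, 0.1, -0.3]
grip_width: 0.0857
grasp_force: 0.0
```

Run:
```python
from h import *
o=bot.get_obs();im=vision.camera('wrist');cv2.imwrite('pics/w2.png',im[:,:,::-1])
M=R.from_quat(o['tool_rot']).as_matrix()
print(o['clock'],o['eef_pos'],M.T@(np.array([.5722,.3615,.022])-o['eef_pos']),np.degrees(np.arctan2(M[1,0],M[0,0])))
```

```text
2.85 [0.57479197 0.3648105  0.0631887 ] [-0.00253472 -0.00343257  0.04118227] 105.12682278007216
```

View pics/w2.png

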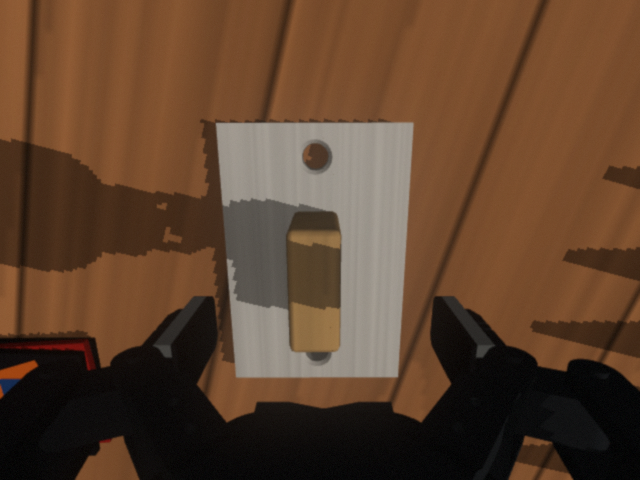

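The plate is square to the tool; corners at about (217,122), (412,122), (398,377), (237,377), grip centre at column 315.

Run:
```python
from h import *
o=bot.get_obs();w=cam('wrist',o)
q=np.array([onz(w,u,v,.014) for u,v in[(217,122),(412,122),(398,377),(237,377)]]);print(q, q.mean(0))
M=R.from_quat(o['tool_rot']).as_matrix();print(((q-o['eef_pos'])@M).round(4), o['eef_pos'],o['clock'])
for uv in[(288,232),(341,232),(340,352),(291,352)]:print(((onz(w,*uv,.058)-o['eef_pos'])@M).round(4))
```

```text
[[0.50441917 0.42344916 0.014     ]
 [0.60016396 0.44945181 0.014     ]
 [0.64109455 0.30378812 0.014     ]
 [0.54431664 0.27781388 0.014     ]] [0.57249858 0.36362574 0.014     ]
[[ 0.0746 -0.0533  0.0497]
 [ 0.0747  0.0459  0.05  ]
 [-0.0766  0.0474  0.0498]
 [-0.0764 -0.0528  0.0495]] [0.57524007 0.36524149 0.06376251] 2.9
[ 0.0284 -0.0143  0.0057]
[0.0284 0.0083 0.0058]
[-0.0299  0.0086  0.0058]
[-0.0299 -0.0144  0.0057]
```

send_rows:
  motion: "-1 -0.1 -0.3 2 0; -1 -0.1 -0.3 4.1 0; -1 -0.1 -0.3 4.1 0; 1 -0.1 -0.3 4.1 0; 1 -0.1 -0.3 4.1 0"

```text
clock: 3.4
eef_pos: [0.5727, 0.3642, 0.0226]
tool_rot: [0.608, 0.794, 0.002, 0.001]
ft_force: [0.1, -0.8, -0.0]
grip_width: 0.059
grasp_force: 0.0
```

send_rows:
  motion: "1 0 0 0 0; 1 0 0 0 0; 1 0 0 0 0; 1 0 0 0 0"

```text
clock: 3.8
eef_pos: [0.5717, 0.3638, 0.0215]
tool_rot: [0.607, 0.794, 0.001, 0.0]
ft_force: [-1.6, -0.8, 5.4]
grip_width: 0.0236
grasp_force: 61.2
```

send_rows:
  motion: "1 0 0 -3 0; 1 0 0 -7 0; 1 0 0 -11 0; 1 0 0 -13 0; 1 0 0 -13 0"

```text
clock: 4.3
eef_pos: [0.5732, 0.3646, 0.1538]
tool_rot: [0.607, 0.794, 0.003, 0.001]
ft_force: [1.4, 0.4, -3.6]
grip_width: 0.0232
grasp_force: 60.5
```

Run:
```python
from h import *
np.set_printoptions(precision=4,suppress=True)
o={'eef_pos':np.array([4.99373901e-01,-1.10530856e-05,2.30423104e-01]),'tool_rot':[0.70711645,0.70709635,-0.00073719,-0.00073218]}
w=cam('wrist',o);im=cv2.imread('pics/wrist0.png');hsv=cv2.cvtColor(im,cv2.COLOR_BGR2HSV)
m=cv2.inRange(hsv,(0,80,90),(179,255,255));m[:183]=0;m[290:]=0;m[:,:340]=0;m[:,450:]=0
m=cv2.morphologyEx(m,cv2.MORPH_CLOSE,np.ones((25,25)))
c=max(cv2.findContours(m,0,2)[0],key=cv2.contourArea)[:,0]
q=np.array([onz(w,u,v,.038)[:2]*1000 for u,v in c],np.float32);print('picture',cv2.minAreaRect(q))
# wooden base board via corner screws etc skipped; black bed
k=cv2.inRange(hsv,(0,0,0),(179,255,60));
a=im[150:320,330:460];cv2.imwrite('pics/crop2.png',cv2.resize(a,None,fx=4,fy=4,interpolation=cv2.INTER_CUBIC)[:600])
b=cv2.imread('pics/scene0.png')[235:305,240:385];d=cv2.imread('pics/side0.png')[225:325,285:420]
cv2.imwrite('pics/crop3.png',np.vstack([cv2.resize(b,(580,280),interpolation=2),cv2.resize(d,(580,310),interpolation=2)]))
```

```text
picture ((570.7297973632812, -31.528705596923828), (85.76859283447266, 98.04076385498047), 7.339840888977051)
```

View pics/crop2.png

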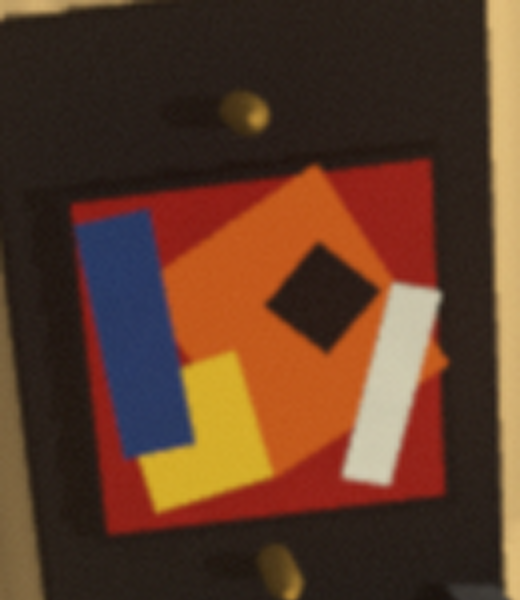

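The crop shows the picture's red field with corners at about (348,201), (438,190), (441,274), (357,284), and pin tips near (395,179) and (403,297) in full-image pixels.

Run:
```python
from h import *
from scipy.optimize import least_squares
np.set_printoptions(precision=4,suppress=True)
o={'eef_pos':np.array([4.99373901e-01,-1.10530856e-05,2.30423104e-01]),'tool_rot':[0.70711645,0.70709635,-0.00073719,-0.00073218]}
w=cam('wrist',o)
C=[(348,201.2),(437.8,190),(441.2,273.8),(357,283.8)]
P=[(395.3,179.3),(403,297)]
for uv in C:print(onz(w,*uv,.038))
for uv in P:print('pin',onz(w,*uv,.051))
def f(p,full=0):
    x,y,t,h=p;Rt=np.array([[np.cos(t),-np.sin(t)],[np.sin(t),np.cos(t)]])
    r=[]
    for (a,b),uv in zip([(-1,1),(1,1),(1,-1),(-1,-1)],C):
        r.append(proj(w,[*(Rt@np.array([a*h,b*h])+[x,y]),.038])-uv)
    for b,uv in zip((1,-1),P): r.append(proj(w,[*(Rt@np.array([0,b*.058])+[x,y]),.051])-uv)
    return np.array(r).ravel()
s=least_squares(f,[.57,-.03,.1,.043]);print(s.x,s.fun)
x,y,t,h=s.x;Rt=np.array([[np.cos(t),-np.sin(t)],[np.sin(t),np.cos(t)]])
for n,l in(('axis',(.005,-.125)),('knob',(-.095,-.171))):print(n,Rt@np.array(l)+[x,y])
```

```text
[0.523  0.0091 0.038 ]
[0.6063 0.0198 0.038 ]
[ 0.6169 -0.0635  0.038 ]
[ 0.5336 -0.0743  0.038 ]
pin [0.5636 0.0311 0.051 ]
pin [ 0.5774 -0.0826  0.051 ]
[ 0.5701 -0.0268  0.1247  0.042 ] [ 0.3512 -0.5417  0.3627 -0.3731  0.1596 -0.3158  0.1548 -0.6559 -0.8323
  0.3159 -0.1385  1.6159]
axis [ 0.5906 -0.1502]
knob [ 0.4971 -0.2082]
```

View pics/crop3.png

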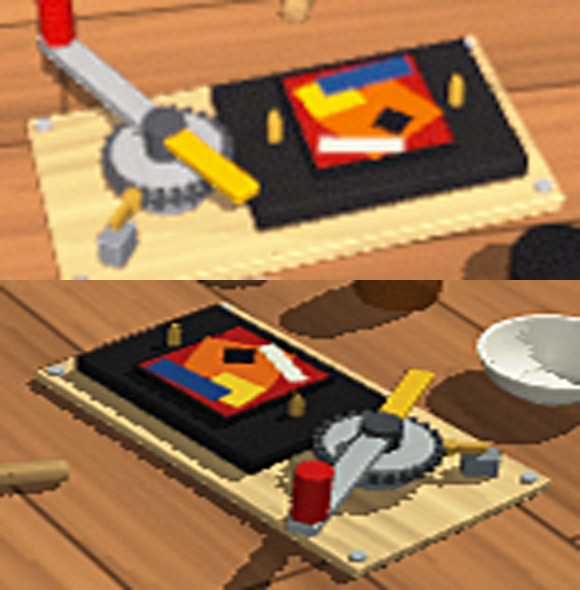

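The crop shows both pins, the lever with the red knob on the robot's side and the keeper finger clear of the seat. I'll cross-check the seat position with the fixed cameras and the held plate in the wrist camera.

Run:
```python
from h import *
np.set_printoptions(precision=4,suppress=True)
s=cam('scene');d=cam('side')
def cen(c,P,z):
    q=np.array([onz(c,*p,z) for p in P]);return q.mean(0)
print('jig scene',cen(s,[(310.5,253),(343.75,248),(353.25,271.25),(319.5,277)],.038),'side',cen(d,[(335.7,240.5),(361.3,257.3),(342.7,267.6),(317.1,251.8)],.038))
# plate by edges of white mask in scene0
for n,c,(y0,y1,x0,x1) in(('scene',s,(225,280,440,522)),('side',d,(170,212,240,292))):
    hsv=cv2.cvtColor(cv2.imread(f'pics/{n}0.png'),cv2.COLOR_BGR2HSV);m=cv2.inRange(hsv,(0,0,175),(179,40,255))
    r=np.zeros_like(m);r[y0:y1,x0:x1]=m[y0:y1,x0:x1]
    p=np.vstack([k[:,0] for k in cv2.findContours(r,0,2)[0] if cv2.contourArea(k)>20])
    print('plate',n,cv2.minAreaRect(np.array([onz(c,u,v,.014)[:2]*1000 for u,v in p],np.float32)))
o=bot.get_obs();im=vision.camera('wrist');cv2.imwrite('pics/w3.png',im[:,:,::-1])
f,cx,cy,T=cam('wrist',o);H=np.array(vision.camera_model('wrist')['hand_eye']);ct=(f,cx,cy,H)
print(o['clock'],o['eef_pos'])
hsv=cv2.cvtColor(im,cv2.COLOR_RGB2HSV);m=cv2.inRange(hsv,(0,0,100),(179,50,255));m[300:]=0
m=cv2.morphologyEx(m,cv2.MORPH_OPEN,np.ones((5,5)))
k=max(cv2.findContours(m,0,2)[0],key=cv2.contourArea)[:,0]
q=np.array([onz(ct,u,v,.0075)[:2]*1000 for u,v in k],np.float32)
print(k.min(0),k.max(0),cv2.minAreaRect(q),q.min(0),q.max(0))
# image hole position: dark blobs in the upper part of the plate
```

```text
jig scene [ 0.5671 -0.0223  0.038 ] side [ 0.5694 -0.0265  0.038 ]
plate scene ((575.0068359375, 362.7699279785156), (109.08775329589844, 159.50787353515625), 15.262085914611816)
plate side ((571.5928955078125, 364.9583740234375), (98.36904907226562, 149.90423583984375), 15.220725059509277)
4.3 [0.5732 0.3646 0.1538]
[198 118] [449 299] ((35.54463577270508, 0.73052978515625), (100.07884216308594, 78.20762634277344), 89.97129821777344) [ -3.5825 -49.3152] [74.6412 50.7777]
```

View pics/w3.png

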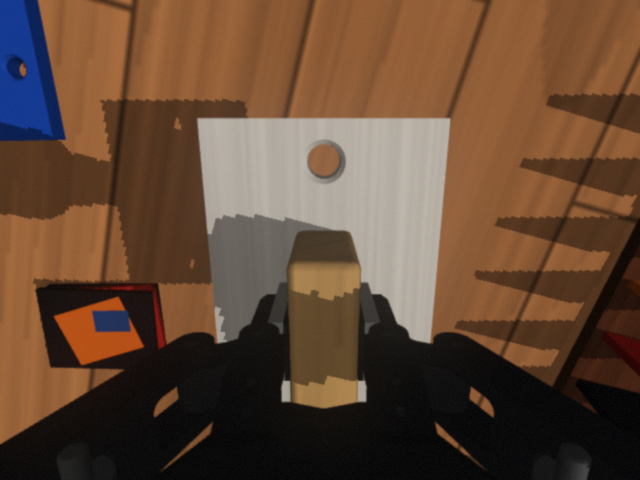

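The plate is held square: hole at (325,160), top edge at row 118, its centre within 1 mm of the tool axis. I can later look at the far pin through this hole. Carrying it to the jig.

send_rows:
  motion: "1 -3 -0.8 -1 0.03; 1 -7 -2 -1 0.06; 1 -11 -3.1 -1 0.09; 1 -15 -4.2 -1 0.12; 1 -19 -5.3 -1 0.137"

```text
clock: 4.85
eef_pos: [0.5677, 0.1641, 0.1565]
tool_rot: [0.661, 0.751, -0.003, -0.002]
ft_force: [0.7, -0.1, -4.0]
grip_width: 0.0232
grasp_force: 60.4
```

```bash
cat > to.py <<'E'
import sys
from h import *
o=bot.get_obs();M=R.from_quat(o['tool_rot']).as_matrix()
t=np.array([float(a) for a in sys.argv[1:4]])
print(o['clock'],o['eef_pos'].round(4),'shift cm',(M.T@(t-o['eef_pos'])*100).round(2),'yaw',np.arctan2(M[1,0],M[0,0])-np.pi/2,np.round(o['ft_force'],1))
E
python3 to.py .570 -.027 .16
```

```text
4.85 [0.5677 0.1641 0.1565] shift cm [-18.98  -2.2   -0.31] yaw 0.1274668305454707 [ 0.7 -0.1 -4. ]
```

send_rows:
  motion: "1 -4 -0.4 0 0; 1 -8 -0.9 0 0; 1 -12 -1.4 0 0; 1 -16 -1.8 0 0; 1 -18.9 -2.2 0 0"

```text
clock: 5.35
eef_pos: [0.57, -0.0266, 0.1568]
tool_rot: [0.661, 0.75, -0.002, -0.002]
ft_force: [0.4, -0.8, -3.8]
grip_width: 0.0232
grasp_force: 60.4
```

send_rows:
  motion: "1 0 0 1 0; 1 0 0 3 0; 1 0 0 5 0; 1 0 0 5 0; 1 0 0 5 0"

```text
clock: 5.85
eef_pos: [0.5706, -0.0235, 0.1082]
tool_rot: [0.66, 0.751, -0.001, -0.002]
ft_force: [0.7, 0.5, -4.6]
grip_width: 0.0233
grasp_force: 60.2
```

```bash
python3 to.py .570 -.027 .078
```

```text
5.85 [ 0.5706 -0.0235  0.1082] shift cm [-0.34 -0.09  3.02] yaw 0.12859886406384002 [ 0.7  0.5 -4.6]
```

send_rows:
  motion: "1 -0.3 -0.1 1.5 0; 1 -0.3 -0.1 3 0; 1 -0.3 -0.1 3 0; 1 -0.3 -0.1 3 0; 1 -0.3 -0.1 3 0"

```text
clock: 6.35
eef_pos: [0.5727, -0.027, 0.0816]
tool_rot: [0.66, 0.751, 0.001, 0.001]
ft_force: [-0.7, -0.2, -4.3]
grip_width: 0.0233
grasp_force: 60.2
```

```bash
python3 to.py .570 -.027 .0765
python3 - <<'E'
from h import *
o=bot.get_obs();im=vision.camera('wrist')[:,:,::-1];cv2.imwrite('pics/w4.png',im)
a=cv2.resize(im[100:220,265:385],(480,480),interpolation=2)
b=cv2.resize(vision.camera('side')[210:330,280:400,::-1],(300,300),interpolation=2)
c=np.zeros((480,780,3),np.uint8);c[:,:480]=a;c[:300,480:]=b;cv2.imwrite('pics/v10.png',c)
E
```

```text
6.35 [ 0.5727 -0.027   0.0816] shift cm [ 0.03 -0.27  0.51] yaw 0.1283458067835117 [-0.7 -0.2 -4.3]
```

View pics/v10.png

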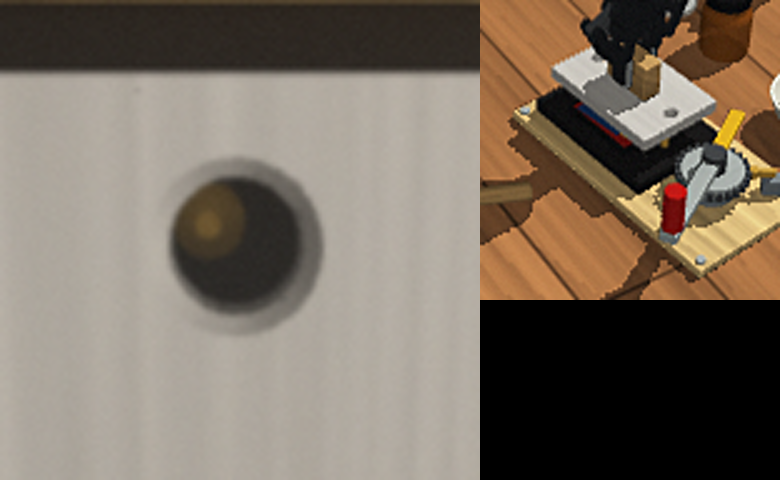

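Through the hole (dark opening centred near full-image (324,161)) the pin tip shows at about (317,156), so it is a few mm to the left and up. I'll compute the correction. The side view shows the plate over the jig and clear of the lever.

```bash
python3 - <<'E'
from h import *
o=bot.get_obs();print(o['eef_pos'],o['clock'])
f,cx,cy,_=cam('wrist',o);ct=(f,cx,cy,np.array(vision.camera_model('wrist')['hand_eye']))
P=lambda u,v:(265+u/4,100+v/4)
print('pin',onz(ct,*P(208,222),.0816-.051)*1000)
print('bottom ap',onz(ct,*P(236,244),.0215)*1000,'top ap',onz(ct,*P(245,247),.0075)*1000)
E
python3 to.py .570 -.027 .0765
```

```text
[ 0.57260085 -0.02707112  0.08151569] 6.45
pin [59.12972473 -2.0659627  30.6       ]
bottom ap [57.18646637  1.20175357 21.5       ] top ap [57.78464062  2.08904508  7.5       ]
6.45 [ 0.5726 -0.0271  0.0815] shift cm [ 0.04 -0.26  0.5 ] yaw 0.1281724975450358 [ 0.2  0.2 -4. ]
```

send_rows:
  motion: "1 0.1 -0.3 0.3 0; 1 0.1 -0.3 0.5 0; 1 0.1 -0.3 0.5 0; 1 0.1 -0.3 0.5 0"

```text
clock: 6.85
eef_pos: [0.5685, -0.0266, 0.0752]
tool_rot: [0.66, 0.751, -0.0, -0.0]
ft_force: [-0.2, 0.4, -4.0]
grip_width: 0.0233
grasp_force: 60.4
```

```bash
cat > pin.py <<'E'
from h import *
o=bot.get_obs();im=vision.camera('wrist')[:,:,::-1];z=o['eef_pos'][2]
print(o['clock'],o['eef_pos'].round(4),o['ft_force'].round(1))
f,cx,cy,_=cam('wrist',o);ct=(f,cx,cy,np.array(vision.camera_model('wrist')['hand_eye']))
a=im[125:200,285:365].astype(int);hsv=cv2.cvtColor(a.astype(np.uint8),cv2.COLOR_BGR2HSV)
dark=(a.max(2)<125).astype(np.uint8);n,l,s,c=cv2.connectedComponentsWithStats(dark)
i=1+np.argmax(s[1:,4]);y,x=np.nonzero((hsv[:,:,1]>100)&(a.max(2)>55))
print('hole blob',s[i],c[i]+[285,125],'brass',len(x),x.mean()+285,y.mean()+125)
w=a[y,x].sum(1);b=w>np.percentile(w,85);t=(x[b].mean()+285,y[b].mean()+125)
print('tip',t,onz(ct,*t,z-.051)*1000)
E
python3 pin.py; python3 to.py .570 -.027 .0675
```

```text
6.85 [ 0.5685 -0.0266  0.0752] [-0.2  0.4 -4. ]
hole blob [  22   16   39   40 1151] [326.3127715 160.5534318] brass 231 325.3203463203463 156.4112554112554
tip (np.float64(325.5), np.float64(158.29411764705884)) [58.21498716  1.8852614  24.19940908]
6.9 [ 0.5686 -0.0266  0.0753] shift cm [-0.06  0.13  0.78] yaw 0.1279442003734037 [ 0.6  0.7 -3.9]
```

send_rows:
  motion: "1 0.05 0 0.3 0; 1 0.05 0 0.6 0; 1 0.05 0 0.9 0; 1 0.05 0 0.9 0; 1 0.05 0 0.9 0"

```text
clock: 7.4
eef_pos: [0.5684, -0.026, 0.0661]
tool_rot: [0.66, 0.751, -0.0, -0.0]
ft_force: [0.1, -0.7, -3.9]
grip_width: 0.0233
grasp_force: 60.4
```

```bash
python3 pin.py; python3 to.py .570 -.027 .0595
```

```text
7.4 [ 0.5684 -0.026   0.0661] [ 0.1 -0.7 -3.9]
hole blob [  22   16   39   40 1117] [326.3213966  160.49239033] brass 256 325.69921875 158.515625
tip (np.float64(325.97435897435895), np.float64(161.05128205128204)) [57.5782583   2.03292621 15.06473261]
7.45 [ 0.5685 -0.026   0.0662] shift cm [-0.11  0.14  0.67] yaw 0.12800079605972514 [ 0.3  0.1 -5.3]
```

send_rows:
  motion: "1 0 0 0.3 0; 1 0 0 0.5 0; 1 0 0 0.6 0; 1 0 0 0.6 0; 1 0 0 0.6 0"

```text
clock: 7.95
eef_pos: [0.5685, -0.0261, 0.0603]
tool_rot: [0.66, 0.751, -0.0, -0.0]
ft_force: [0.8, 0.0, -3.6]
grip_width: 0.0237
grasp_force: 60.4
```

```bash
python3 pin.py
```

```text
7.95 [ 0.5685 -0.0261  0.0603] [ 0.8  0.  -3.6]
hole blob [  22   16   39   40 1085] [326.22488479 160.52534562] brass 299 325.5117056856187 159.89966555183946
tip (np.float64(326.44444444444446), np.float64(161.84444444444443)) [57.62923296  2.18367422  9.27139887]
```

send_rows:
  motion: "1 0 0 0.1 0; 1 0 0 0.1 0; 1 0 0 0.1 0; 1 0 0 0.1 0"

```text
clock: 8.4
eef_pos: [0.5688, -0.0261, 0.0595]
tool_rot: [0.66, 0.751, 0.0, 0.0]
ft_force: [0.5, -0.5, -2.8]
grip_width: 0.0233
grasp_force: 60.6
```

send_rows:
  motion: "1 0 0 0.05 0; 1 0 0 0.05 0; 1 0 0 0.05 0"

```text
clock: 8.7
eef_pos: [0.5688, -0.0261, 0.0595]
tool_rot: [0.66, 0.751, 0.0, 0.0]
ft_force: [-1.8, -0.1, 3.0]
grip_width: 0.0236
grasp_force: 61.4
```

send_rows:
  motion: "0 0 0 0 0; -0.3 0 0 0 0; -0.3 0 0 0 0; -0.3 0 0 0 0; -0.3 0 0 0 0"

```text
clock: 9.2
eef_pos: [0.5686, -0.026, 0.0587]
tool_rot: [0.66, 0.751, -0.0, -0.0]
ft_force: [-0.6, -0.1, 0.8]
grip_width: 0.0552
grasp_force: 0.0
```

send_rows:
  motion: "-0.3 0 0 -1 0; -0.3 0 0 -4 0; -0.3 0 0 -8 0; -0.3 0 0 -12 0; -0.3 0 0 -12 0"

```text
clock: 9.7
eef_pos: [0.5727, -0.0262, 0.1864]
tool_rot: [0.66, 0.751, 0.004, 0.005]
ft_force: [1.3, 0.1, 0.1]
grip_width: 0.0552
grasp_force: 0.0
```

Run:
```python
from h import *
np.set_printoptions(precision=4,suppress=True)
o=bot.get_obs();im=vision.camera('wrist')[:,:,::-1].copy();cv2.imwrite('pics/w5.png',im);w=cam('wrist',o)
print(o['clock'],o['eef_pos'],o['ft_force'],o['joint_pos'])
hsv=cv2.cvtColor(im,cv2.COLOR_BGR2HSV);m=cv2.inRange(hsv,(0,0,100),(179,50,255));m[:,:200]=0;m[:,450:]=0;m[330:]=0
m=cv2.morphologyEx(m,cv2.MORPH_OPEN,np.ones((5,5)))
k=max(cv2.findContours(m,0,2)[0],key=cv2.contourArea)[:,0]
r=cv2.minAreaRect(np.array([onz(w,u,v,.052)[:2]*1000 for u,v in k],np.float32))
print(k.min(0),k.max(0),r)
print(boxes_of('wrist','plate_grip')[:2],boxes_of('wrist','jig_seat')[:2])
for n in('scene','side'):
    c=cam(n);q=cv2.cvtColor(vision.camera(n),cv2.COLOR_RGB2HSV)
    rd=cv2.inRange(q,(0,150,90),(6,255,255))|cv2.inRange(q,(174,150,90),(179,255,255))
    u0,v0=proj(c,[.497,-.208,.084]).astype(int);b=rd[v0-20:v0+20,u0-20:u0+20];y,x=np.nonzero(b)
    print(n,(u0,v0),len(x),x.min()+u0-20,x.max()+u0-20,y.min()+v0-20,y.max()+v0-20,(x.mean()+u0-20,y.mean()+v0-20))
    if n=='scene':A=ray(c,x.mean()+u0-20,y.mean()+v0-20)
    else:print('knob',tri([A,ray(c,x.mean()+u0-20,y.mean()+v0-20)]))
```

```text
9.7 [ 0.5727 -0.0262  0.1864] [1.3434 0.1303 0.0782] [-0.0458  0.3966  0.1061  1.267   0.      1.397 ]
[248 125] [384 311] ((570.075927734375, -26.192123413085938), (100.62835693359375, 150.28346252441406), 7.400075435638428)
[{'rect': [316.3, 219.9, 136.4, 188.8], 'conf': 0.61}] [{'rect': [299.1, 273.4, 230.3, 358.7], 'conf': 0.85}]
scene (np.int64(252), np.int64(237)) 157 248 258 227 246 (np.float64(253.22929936305735), np.float64(236.40764331210192))
side (np.int64(357), np.int64(293)) 154 353 362 283 303 (np.float64(357.44805194805195), np.float64(292.67532467532465))
knob [ 0.4976 -0.207   0.0866]
```

Plate seated at (0.570,-0.026), yaw 7.4°, and released. Now over to the knob, at about (0.497,-0.208), with the closing line roughly along the knob's path.

send_rows:
  motion: "-1 -3.5 -2 0 0.15; -1 -7 -4 0 0.3; -1 -10.5 -6 0 0.45; -1 -14 -8 0 0.6; -1 -17.1 -9.5 0 0.74"

```text
clock: 10.45
eef_pos: [0.494, -0.2089, 0.1772]
tool_rot: [0.889, 0.458, -0.001, -0.001]
ft_force: [1.4, -0.2, 0.6]
grip_width: 0.0854
grasp_force: 0.0
```

send_rows:
  motion: "-1 0 0 2 0; -1 0 0 4 0; -1 0 0 4 0; -1 0 0 4 0; -1 0 0 4 0"

```text
clock: 10.95
eef_pos: [0.4966, -0.2076, 0.1393]
tool_rot: [0.887, 0.462, 0.0, 0.0]
ft_force: [0.7, 0.1, -0.2]
grip_width: 0.0853
grasp_force: 0.0
```

```bash
python3 to.py .4967 -.2078 .068
python3 - <<'E'
from h import *
o=bot.get_obs();w=cam('wrist',o);im=vision.camera('wrist');cv2.imwrite('pics/w6.png',im[:,:,::-1])
q=cv2.cvtColor(im,cv2.COLOR_RGB2HSV);rd=cv2.inRange(q,(0,150,60),(6,255,255))|cv2.inRange(q,(174,150,60),(179,255,255))
n,l,s,c=cv2.connectedComponentsWithStats(rd)
for i in range(1,n):
    if s[i,4]>150:print(s[i],c[i],onz(w,*c[i],.108),onz(w,*c[i],.084))
print(proj(w,[.4967,-.2078,.108]),proj(w,[.4967,-.2078,.084]))
E
```

```text
10.95 [ 0.4966 -0.2076  0.1393] shift cm [-0.01  0.02  7.13] yaw -0.6114175161108478 [ 0.7  0.1 -0.2]
[ 304  233   41   60 1911] [324.21559393 263.8288854 ] [ 0.50157396 -0.20389645  0.108     ] [ 0.49670885 -0.21100769  0.084     ]
[320.81020248 274.77847373] [321.03717493 259.56670175]
```

send_rows:
  motion: "-1 0 0 2 0; -1 0 0 4.5 0; -1 0 0 7 0; -1 0 0 7 0; -1 0 0 7 0"

```text
clock: 11.5
eef_pos: [0.4965, -0.2076, 0.0695]
tool_rot: [0.887, 0.461, 0.0, 0.0]
ft_force: [0.2, 0.4, 0.4]
grip_width: 0.0854
grasp_force: 0.0
```

```bash
python3 to.py .4967 -.2078 .068
```

```text
11.5 [ 0.4965 -0.2076  0.0695] shift cm [-0.    0.02  0.15] yaw -0.6114834042809638 [0.2 0.4 0.4]
```

send_rows:
  motion: "0 0 0 0 0; 0.3 0 0 0 0; 0.6 0 0 0 0; 1 0 0 0 0; 1 0 0 0 0"

```text
clock: 12.0
eef_pos: [0.4964, -0.2079, 0.0694]
tool_rot: [0.887, 0.461, 0.0, 0.0]
ft_force: [0.0, -0.9, 2.4]
grip_width: 0.0205
grasp_force: 58.4
```

send_rows:
  motion: "1 0 0 0 0; 1 0 0 0 0; 1 0 0 0 0"

```text
clock: 12.3
eef_pos: [0.4964, -0.2079, 0.0693]
tool_rot: [0.887, 0.461, 0.0, 0.0]
ft_force: [-1.6, 0.6, 6.0]
grip_width: 0.0206
grasp_force: 58.5
```

Run:
```python
from h import *
o=bot.get_obs();M=R.from_quat(o['tool_rot']).as_matrix();p=o['eef_pos'];print(p,o['clock'],o['ft_force'],o['grip_width'])
A=np.array([.590,-.1496]);r=p[:2]-A;print('r',np.linalg.norm(r))
k0=p[:2]
for a in range(5,55,5):
    q=np.array([*(A+R.from_euler('z',a,degrees=True).as_matrix()[:2,:2]@r),p[2]]);print(a,(M.T@(q-p)*100).round(2))
```

```text
[ 0.49639508 -0.20794472  0.06934608] 12.3 [-1.55509958  0.6288997   6.00775473] 0.02056299685542292
r 0.11029954078789235
5 [-0.34  0.9   0.  ]
10 [-0.59  1.83  0.  ]
15 [-0.77  2.77  0.  ]
20 [-0.86  3.73  0.  ]
25 [-0.87  4.69  0.  ]
30 [-0.79  5.65  0.  ]
35 [-0.64  6.6   0.01]
40 [-0.39  7.53  0.01]
45 [-0.07  8.44  0.01]
50 [0.33 9.32 0.01]
```

Gripped, and the radius comes to 110.3 mm as expected. Now push one notch at a time.

send_rows:
  motion: "1 -0.34 0.9 0 0; 1 -0.34 0.9 0 0"

```text
clock: 12.5
eef_pos: [0.5009, -0.2147, 0.0692]
tool_rot: [0.887, 0.461, 0.0, -0.001]
ft_force: [-4.1, 4.3, 10.3]
grip_width: 0.0207
grasp_force: 58.8
```

send_rows:
  motion: "1 -0.14 0.46 0 0; 1 -0.25 0.93 0 0; 1 -0.25 0.93 0 0"

```text
clock: 12.8
eef_pos: [0.5075, -0.2227, 0.0693]
tool_rot: [0.887, 0.461, 0.0, -0.001]
ft_force: [-2.7, 4.0, 7.3]
grip_width: 0.0207
grasp_force: 58.9
```

send_rows:
  motion: "1 -0.1 0.47 0 0; 1 -0.18 0.94 0 0; 1 -0.18 0.94 0 0; 1 -0.18 0.94 0 0"

```text
clock: 13.2
eef_pos: [0.5142, -0.2296, 0.0693]
tool_rot: [0.887, 0.461, 0.0, -0.0]
ft_force: [-2.6, 1.3, 7.3]
grip_width: 0.0202
grasp_force: 58.6
```

```bash
cat > ang.py <<'E'
from h import *
o=bot.get_obs();p=o['eef_pos'];A=np.array([.590,-.1496]);r=p[:2]-A;r0=np.array([.49640,-.20794])-A
t=np.array([-r[1],r[0]])/np.linalg.norm(r)
print(o['clock'],p.round(4),'deg',np.degrees(np.arctan2(r[1],r[0])-np.arctan2(r0[1],r0[0])),'r',np.linalg.norm(r),'push',-t@o['ft_force'][:2],'rad',o['ft_force'][:2]@r/np.linalg.norm(r),o['grip_width'],o['grasp_force'])
E
python3 ang.py
```

```text
13.2 [ 0.5142 -0.2296  0.0693] deg 14.611471425214052 r 0.11017906717803137 push 2.744073709766452 rad 0.8141458635797004 0.02023144127030768 58.59753906726837
```

send_rows:
  motion: "1 -0.05 0.29 0 0; 1 -0.05 0.29 0 0"

```text
clock: 13.4
eef_pos: [0.5154, -0.2307, 0.0692]
tool_rot: [0.887, 0.461, -0.0, -0.002]
ft_force: [-5.0, 4.0, 8.4]
grip_width: 0.0208
grasp_force: 58.7
```

send_rows:
  motion: "1 -0.03 0.3 0 0; 1 -0.03 0.3 0 0"

```text
clock: 13.6
eef_pos: [0.5162, -0.2316, 0.0691]
tool_rot: [0.887, 0.462, -0.001, -0.003]
ft_force: [-7.7, 6.2, 12.4]
grip_width: 0.0207
grasp_force: 59.2
```

```bash
python3 ang.py
```

```text
13.6 [ 0.5162 -0.2316  0.0691] deg 16.10056513824137 r 0.11031930060297053 push 9.859653476291461 rad 0.5508291538028327 0.0207293091835811 59.19867932796478
```

First click felt at about 15–16° (push rose from 2.7 to 9.9 N). On to the second.

send_rows:
  motion: "1 -0.02 0.5 0 0; 1 -0.04 0.95 0 0; 1 -0.04 0.95 0 0"

```text
clock: 13.9
eef_pos: [0.5256, -0.2389, 0.0692]
tool_rot: [0.887, 0.461, -0.0, -0.001]
ft_force: [-2.8, 3.7, 8.1]
grip_width: 0.021
grasp_force: 58.9
```

send_rows:
  motion: "1 0.01 0.5 0 0; 1 0.01 0.5 0 0"

```text
clock: 14.1
eef_pos: [0.5302, -0.242, 0.0693]
tool_rot: [0.887, 0.461, 0.0, -0.001]
ft_force: [-2.5, 2.3, 7.2]
grip_width: 0.0209
grasp_force: 58.8
```

send_rows:
  motion: "1 0.03 0.4 0 0; 1 0.03 0.4 0 0"

```text
clock: 14.3
eef_pos: [0.5339, -0.2442, 0.0693]
tool_rot: [0.887, 0.461, 0.0, -0.0]
ft_force: [-3.1, 1.8, 7.0]
grip_width: 0.0206
grasp_force: 58.8
```

```bash
python3 ang.py
```

```text
14.3 [ 0.5339 -0.2442  0.0693] deg 27.412265835521993 r 0.1100026993168634 push 3.5612640749280526 rad 0.016399952218229378 0.02059640388942145 58.776758909225464
```

send_rows:
  motion: "1 0.05 0.45 0 0; 1 0.05 0.45 0 0"

```text
clock: 14.5
eef_pos: [0.5377, -0.2464, 0.0693]
tool_rot: [0.887, 0.461, 0.0, -0.001]
ft_force: [-3.1, 2.3, 7.3]
grip_width: 0.0205
grasp_force: 58.8
```

send_rows:
  motion: "1 0.05 0.4 0 0; 1 0.05 0.4 0 0"

```text
clock: 14.7
eef_pos: [0.5397, -0.2475, 0.0691]
tool_rot: [0.887, 0.461, -0.001, -0.002]
ft_force: [-7.7, 3.4, 10.8]
grip_width: 0.0206
grasp_force: 59.0
```

```bash
python3 ang.py
```

```text
14.7 [ 0.5397 -0.2475  0.0691] deg 30.858267273694015 r 0.11010807813248696 push 8.40110623085444 rad 0.5112018084624339 0.020610047224210153 58.9836323261261
```

Second click felt (8.4 N at about 30.9°). On to the third.

send_rows:
  motion: "1 0.08 0.46 0 0; 1 0.18 0.91 0 0; 1 0.18 0.91 0 0"

```text
clock: 15.0
eef_pos: [0.5486, -0.2516, 0.0692]
tool_rot: [0.887, 0.461, -0.001, -0.001]
ft_force: [-4.3, 2.7, 9.1]
grip_width: 0.0208
grasp_force: 59.2
```

send_rows:
  motion: "1 0.16 0.56 0 0; 1 0.16 0.56 0 0"

```text
clock: 15.2
eef_pos: [0.5549, -0.2538, 0.0693]
tool_rot: [0.887, 0.461, -0.0, -0.001]
ft_force: [-4.4, 2.3, 8.0]
grip_width: 0.0204
grasp_force: 59.0
```

send_rows:
  motion: "1 0.18 0.55 0 0; 1 0.18 0.55 0 0"

```text
clock: 15.4
eef_pos: [0.5609, -0.2556, 0.0693]
tool_rot: [0.887, 0.461, 0.0, -0.0]
ft_force: [-3.0, 2.6, 6.4]
grip_width: 0.0206
grasp_force: 58.7
```

send_rows:
  motion: "1 0.14 0.36 0 0; 1 0.14 0.36 0 0"

```text
clock: 15.6
eef_pos: [0.5644, -0.2565, 0.0693]
tool_rot: [0.887, 0.461, -0.0, -0.001]
ft_force: [-2.5, 1.9, 6.6]
grip_width: 0.0209
grasp_force: 58.7
```

```bash
python3 ang.py
```

```text
15.6 [ 0.5644 -0.2565  0.0693] deg 44.61932148572926 r 0.10988267529077463 push 2.8814397024965337 rad -1.221136410726485 0.020855975774783608 58.74897301197052
```

Push slightly further until the third click shows.

send_rows:
  motion: "1 0.1 0.2 0 0; 1 0.1 0.2 0 0; 1 0.1 0.2 0 0"

```text
clock: 15.9
eef_pos: [0.5655, -0.2567, 0.0692]
tool_rot: [0.887, 0.461, -0.001, -0.001]
ft_force: [-5.8, 2.3, 7.8]
grip_width: 0.0207
grasp_force: 58.9
```

send_rows:
  motion: "1 0.1 0.18 0 0; 1 0.1 0.18 0 0; 1 0.1 0.18 0 0"

```text
clock: 16.2
eef_pos: [0.5665, -0.257, 0.0692]
tool_rot: [0.887, 0.461, -0.002, -0.002]
ft_force: [-8.0, 1.9, 11.2]
grip_width: 0.0204
grasp_force: 59.1
```

```bash
python3 ang.py
```

```text
16.2 [ 0.5665 -0.257   0.0692] deg 45.71812102280038 r 0.10991268943673554 push 8.227615934654068 rad -0.10600569743425174 0.02037447591946544 59.05254364013672
```

Third click felt: the push rose from 2.9 to 8.2 N at about 45.7°. Handing in while holding.

```bash
python3 -c "
from workcell import workorder
print(workorder.job_done())"; python3 ang.py
```

```text
the job is handed in; nothing more can be done
None
the job is handed in; nothing more can be done
```

I seated the press plate over both pins and let go of it, then pushed the lever to its third click (about 45.7°) and handed the job in at about 16 s, still holding the lever; the verdict was not shown.

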